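Refit the filter cover on the nail-dust extractor

ROBOT

A 6-joint arm with a two-finger parallel gripper is mounted at the origin on the work surface. World frame = base frame: x ahead of the robot, y to its left, z up, the work surface at z = 0. Lengths are in m, angles in rad, forces in N, time in s.
With the tool pointing down it reaches from about 0.3 to 0.775 m from the base axis. Payload 14.6 kg.
Tool frame: the origin (TCP) lies midway between the tips of the shut fingers; the grasp point (between the pads) lies 19 mm behind it (ctrl.hold_point_z is the distance from the TCP to the grasp point, in m); z points along the fingers, x is the direction in which the jaws open and shut, and the axes are right-handed (so a half turn about z gives the same grasp; the last joint's range is limited). The gripper opens to 94 mm and grips with 3 to 60 N. Pads are 16 mm wide; open, the fingers measure 119 mm over their backs; the gripper's body (75 mm by 177 mm) begins 78 mm behind the grasp point.
Start: joints at [1.261, 0.3, 1.521, -0, 1.321, -0.067], TCP at [0.132, 0.534, 0.205] pointing down, gripper open.
Joint ranges: [-3.03, 3.03], [-0.79, 2.21], [0.23, 2.52], [-1.04, 4.18], [0, 3.07], [-2.55, 2.55]. Speed limits (rad/s): [2.22, 2.22, 2.57, 3.14, 3.14, 3.14].

INTERFACE

Orientations are given as [roll, pitch, yaw] about the fixed x, y, z axes, in that order (R = Rz(yaw) Ry(pitch) Rx(roll)).
In Python, from station import ctrl, viewer, ticket, nets gives the robot as it stands.
- The arm moves only by the tool carry_out, never from a script. Its argument "commands" is one flat list of numbers, 7 for each row, row after row: the closure, from -1 (fully open) to 1 (shut), so that 0 is half open, then the shift along the world's x, y, z in cm, then the turn, a rotation vector about the world's x, y, z in rad. In form: [gripper, tx, ty, tz, ax, ay, az, gripper, tx, ty, tz, ax, ay, az, ...]. A call has 1 to 12 rows; each row is the pose to reach, as a shift and turn from the pose measured when the call began; what a row does not reach only later rows make up. A row lasts 1/12 s, in which the tool goes at most 41.7 mm and 7.16 degrees, less where a joint would pass 70% of its speed; a pose out of reach is approached as far as the arm can. A call with a gripper value outside its range is refused whole. The fingers move at their own pace and stop on an object; "force" is the grip in N (left out, the last holds). Time passes only in rows, so rows that repeat a pose let the fingers close. It gives the time, the measured TCP pose, the force and the opening at its end, in the units of the state.
- ctrl.get_obs(): the state, without advancing time (a new reading comes with each control period).
- viewer.camera(name): name is "side" or "top"; returns (picture, depth): 420x560x3 uint8, blue, green, red; 420x560 float32, m along the optical axis (not along the pixel's ray), 0 where there is no reading.
- viewer.camera_info(name): a dict with "fx", "fy", "cx", "cy" (pixels), "R" (3x3) and "t" (3): a world point X has camera coordinates R X + t. Camera axes: x right, y down, z forward; pixel columns grow to the right and rows downward; lengths in m; the calibration is good to about 2 mm. A picture is of the moment at which its call begins. camera_info takes no time and is no camera call.
- ticket.hand_in(): hands the job in, once; it reports no verdict.
Trained networks look in the newest picture that a camera, given by its name, has taken for a name from the list of things; names that differ only in an ending like _2 or _b are one class to them, and where a whole thing is asked for, a point or a joint stands for the part that bears it (a point fixed in the world has none). Each returns a list of dicts, best first, with "confidence" (0 to 1); they miss things now and then, are a little off and sometimes report something else, mostly with a low value. They report only what shows in the picture. A call takes as long as a camera call. They do not tell look-alikes from the thing itself.
- nets.silhouettes(camera, thing): "region" (420x560 bool, what is visible of it) and "extent" ([left, top, right, bottom] in pixels, round what is visible of it).
The state is a dict: "time_s": time; "qpos": joint angles; "joint_vel": joint speeds; "tau": joint torques, N m; "ee_pos": TCP position; "eef_rot": TCP orientation; "force": force on the tool from outside, world axes, zero at the start; "moment": the same for the moment, N m; "grip_width": finger opening in m.
Only numpy, scipy, OpenCV 4.12 (cv2) and the standard library are available. Lean on these libraries where they do the work, as an engineer would, in place of code of your own. Each camera call takes 0.05 s, during which the arm holds its last target. There are 200 camera calls.

TASK

Put the blue filter cover back on the dust extractor: hold it tilted, hook its orange lip under the orange ledge at the robot's side of the filter frame, draw it gently towards the ledge until you feel it stop, then swing the other end down under control, without letting it drop, and press it past the black sprung roller until the cover is clicked in flush all round. Use a light hand: never force the cover against the extractor (stay well under 40 N), and leave the other things on the desk where they are.

Things in the scene. Friction and masses are not known exactly. Their poses are not given: they have to be found in the camera images.
- cover_grip (a point): Centre of the black grip bar on the loose blue cover (0.22 kg, starts flat on the desk, bar up). Bar 46 mm long (x), 14 wide (y), 30 tall (z). It stands on a plate 120 (x) x 112 (y) x 14 mm thick, whose top is 15 mm and underside 29 mm below this point. Plate spans x from -75 (its near face, the shoulder) to +45 mm from this point. x points away from the lip, z out of the plate.
- cover_lip (a point): Tip of the cover's orange lip, mid-width and mid-thickness: 89 mm to -x of and 26.75 mm below the grip's centre. The lip sticks out 14 mm to -x from the bottom of the shoulder, 84 mm wide, 4.5 mm thick, underside level with the plate's. Axes as cover_grip.
- cover_rim (a point): End of the cover's far rim, mid-width and mid-thickness: 49 mm to +x of and 26 mm below the grip's centre. The rim sticks out 4 mm to +x from the bottom of the plate, 90 mm wide, 6 mm thick. Axes as cover_grip.
- cover: The whole blue cover; origin at the centre of the plate's underside, 15 mm to -x of and 29 mm below the grip's centre. Axes as cover_grip.
- extractor: White case 280 (x) x 220 (y) x 60 mm tall, fixed; origin under its middle, x away from the robot, z up. On it an aluminium filter frame 164 x 146 mm, open on top. The frame is clamped up to 12 mm either way along x of its middle setting; its true setting is NOT measured and stays fixed. All points of the frame below are given for the middle setting: the real ones lie up to 12 mm off in x.
- ledge_mid (a point): Where the lower edge of the orange ledge is with the frame at its middle setting (really up to 12 mm off in x). 60 mm to -x of the case's middle, 90 mm above the desk. Ledge 6 mm thick, top flush with the frame, roofs the -x end of the opening from here 18 mm to -x (a wall there); the pocket floor under it is 26 mm below this point. Axes as extractor.
- opening_mid (a point): Frame's top face (96 mm above the desk) over the case's middle, frame at middle setting. Opening 118 mm wide (y), from the ledge's edge at x=-60 to a far wall at x=+66.5 mm. Shelves 14 mm below this carry the cover's underside: 8 mm wide along both sides from x=-10 on, 12 along the far wall, and (1 mm lower) 14 x 8 mm pads in both corners by the ledge. Seated: cover flush with the frame's top, shoulder 0 to 2.5 mm from the ledge's edge, lip under the ledge.
- roller_mid (a point): Foremost line of the black roller in the middle of the far wall, frame at middle setting: 62 mm to +x of and 5 mm below opening_mid. Roller 18 mm across, 36 long (y), yields to +x on a spring of 3.5 to 6 N. Pressing 6 to 12 N on the cover near its far end snaps the rim under it; resting on the roller the cover still slopes about 0.1 to 0.14 rad. Seated, its shelf stops it hard.
- lotion: Bystander: white lotion bottle, 150 mm tall, 56 mm across; origin under its middle
- jar: Bystander: amber cream jar, 50 mm tall, 64 mm across; origin under its middle
- polish: Bystander: red varnish bottle, 75 mm tall, 32 mm across; origin under its middle
- polish2: Bystander: green varnish bottle, 75 mm tall, 32 mm across; origin under its middle
- mug: Bystander: blue mug, 90 mm tall, 80 mm across; origin under its middle
- brush: Bystander: flat brush with a wooden handle, lying down, handle towards its -x; origin under its middle
- tin: Bystander: yellow tin, 60 mm tall, 68 mm across; origin under its middle
There are look-alikes about, which are no part of the job. Several things look just like the cover: the one meant starts farthest to the robot's right.

How it is judged:
By the outcome, as a careful person would: the job done as asked, in the order asked, and still so for the second after the job is handed in, with the robot touching nothing.
It also fails if it takes over 70 s, if anything falls off the work surface, if the arm or the gripper's body presses on something with over 40 N, if the wrist force passes 120 N, or if a joint passes its speed limit or range.

## Working session

There is one attempt and no reset: what is moved stays moved. The work goes in short steps, Python scripts to look and compute and a tool call to move; the robot and the scene stay as the last step left them, time stands still between calls to the robot, and variables do not carry over. Pictures are saved under pics/ and viewed, about 8 in all and at most 12, crops included, and the job is handed in when it is done.

Besides the shell and the picture viewer there is one more tool, called after "Call:" by a JSON object that holds its "op" and its "data", one argument or row to a line. carry_out: Moves the arm, as the interface text tells. Its arguments: {"type":"object","properties":{"commands":{"type":"array","items":{"type":"number"}},"force":{"type":"number"}},"required":["commands"]}

```bash
mkdir -p pics; ls; python3 - <<'E'
from station import ctrl, viewer, ticket, nets
import cv2, numpy as np
for c in ("top","side"):
    p,d=viewer.camera(c); cv2.imwrite(f"pics/{c}0.png",p); np.save(f"pics/{c}0.npy",d)
    i=viewer.camera_info(c); print(c,i)
print(ctrl.get_obs())
E
```

```text
pics
top {'fx': 544.2746635758182, 'fy': 544.2746635758182, 'cx': 285.0854820346366, 'cy': 205.2436728637709, 'R': array([[ 0.07454104, -0.9972086 ,  0.00431812],
       [-0.97661789, -0.07387612, -0.2018906 ],
       [ 0.20164605,  0.01083198, -0.97939856]]), 't': array([-0.03717737,  0.54522796,  1.57978211])}
side {'fx': 516.5212373652987, 'fy': 516.5212373652987, 'cx': 277.41576093775507, 'cy': 210.5555792580532, 'R': array([[-8.64730928e-01, -5.02235035e-01,  6.25345941e-04],
       [-3.77153240e-01,  6.48546178e-01, -6.61168124e-01],
       [ 3.31656230e-01, -5.71968377e-01, -7.50237510e-01]]), 't': array([0.47656912, 0.25024477, 1.28276091])}
{'time_s': 0.1, 'qpos': array([ 1.26139949e+00,  3.00416876e-01,  1.52149726e+00,  8.94895977e-06,
        1.32069220e+00, -6.66449123e-02]), 'joint_vel': array([-0.00068232, -0.00087148, -0.00077481,  0.00063664,  0.00092133,
        0.0005488 ]), 'tau': array([ 1.90902210e-03, -5.32645226e+01, -3.53282654e+01,  7.09974580e-02,
        2.34579819e-02, -9.17158445e-05]), 'ee_pos': array([0.13216207, 0.53365343, 0.20495153]), 'eef_rot': array([-3.14151650e+00,  1.01084851e-03,  1.32804222e+00]), 'force': array([0.4423534 , 0.30292448, 0.48825737]), 'moment': array([ 0.02195662,  0.01695118, -0.00094267]), 'grip_width': 0.0938886284224414}
```

View pics/top0.png

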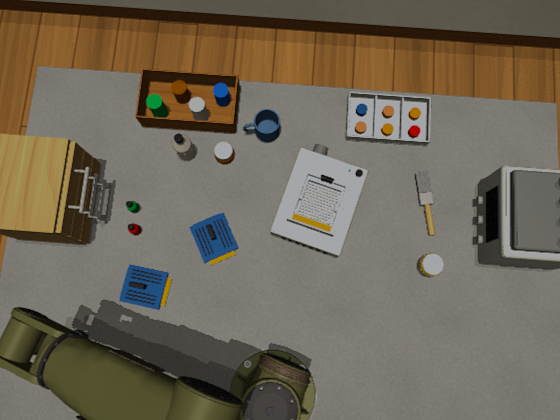

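View pics/side0.png

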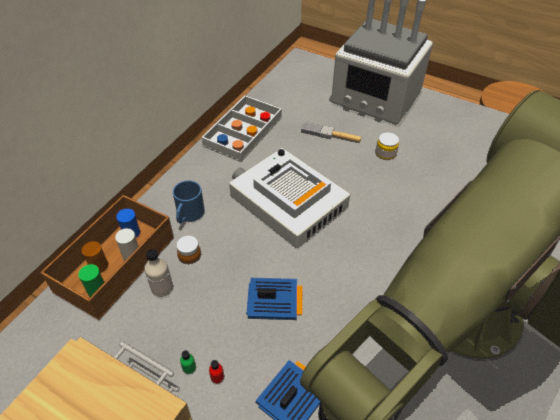

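```bash
cat > h.py <<'E'
import numpy as np, cv2
from station import ctrl, viewer, ticket, nets
def info(c):
    i=viewer.camera_info(c); return i, np.array(i["R"]), np.array(i["t"])
def cloud(c,d):
    """HxWx3 world points, nan without reading"""
    i,R,t=info(c); v,u=np.mgrid[:d.shape[0],:d.shape[1]]
    P=np.stack([(u-i["cx"])/i["fx"]*d,(v-i["cy"])/i["fy"]*d,d],-1)
    W=(P-t)@R; W[d<=0]=np.nan; return W
def proj(c,X):
    i,R,t=info(c); q=np.atleast_2d(X)@R.T+t
    return np.c_[q[:,0]/q[:,2]*i["fx"]+i["cx"],q[:,1]/q[:,2]*i["fy"]+i["cy"]]
E
python3 - <<'E'
from h import *
for c in ("top","side"):
    W=cloud(c,np.load(f"pics/{c}0.npy"))
    for th in ("cover","cover_grip","extractor"):
        for r in nets.silhouettes(c,th):
            m=r["region"]; w=W[m]; print(c,th,round(r["confidence"],2),np.round(r["extent"]),m.sum(),np.round(np.nanmedian(w,0),3))
E
```

```text
top cover 0.66 [118. 266. 172. 313.] 1729 [0.274 0.4   0.014]
top cover 0.63 [190. 212. 237. 264.] 1567 [0.434 0.21  0.014]
top cover_grip 0.91 [191. 214. 238. 263.] 1539 [0.433 0.21  0.014]
top cover_grip 0.88 [121. 266. 170. 310.] 1674 [0.274 0.4   0.014]
top extractor 0.81 [272. 142. 369. 258.] 6823 [ 0.562 -0.096  0.063]
top extractor 0.38 [129. 228. 140. 238.] 116 [0.441 0.446 0.05 ]
side cover 0.73 [257. 359. 316. 419.] 2330 [0.287 0.419 0.013]
side cover 0.59 [247. 276. 303. 322.] 2152 [0.434 0.222 0.013]
side cover_grip 0.78 [246. 279. 304. 321.] 2140 [0.434 0.222 0.013]
side cover_grip 0.75 [254. 363. 318. 420.] 2311 [0.287 0.419 0.013]
side cover_grip 0.47 [230. 146. 352. 247.] 6927 [ 0.55  -0.063  0.06 ]
side extractor 0.62 [230. 151. 348. 247.] 6826 [ 0.549 -0.062  0.06 ]
```

The top picture shows two identical covers, at px (214,238) and (147,287). The extractor is at (320,200), with its ledge on the orange strip at (312,223). The right-most cover (smallest y) is the one at (214,238), y≈0.21. I'll measure it and the frame more closely.

```bash
python3 - <<'E'
from h import *
p=cv2.imread("pics/top0.png"); s=cv2.imread("pics/side0.png")
a=cv2.resize(p[190:280,170:260],(400,400),interpolation=cv2.INTER_CUBIC)
b=cv2.resize(p[140:260,265:385],(400,400),interpolation=cv2.INTER_CUBIC)
cv2.imwrite("pics/crop1.png",np.hstack([a,b]))
for c,im in (("top",p),("side",s)):
    d=np.load(f"pics/{c}0.npy"); W=cloud(c,d); hsv=cv2.cvtColor(im,cv2.COLOR_BGR2HSV)
    H,S,V=cv2.split(hsv); x,y,z=W[...,0],W[...,1],W[...,2]
    near=(np.hypot(x-.434,y-.21)<.12)
    blue=near&(H>95)&(H<125)&(S>120); org=near&(H>10)&(H<28)&(S>150)&(V>100)
    grip=near&(z>.03)
    for n,m in (("blue",blue),("orange",org),("grip",grip)):
        w=W[m]; r=cv2.minAreaRect((w[:,:2]*1000).astype(np.float32)); print(c,n,m.sum(),np.round(np.nanmedian(w,0),4),np.round(r[0],1),np.round(r[1],1),round(r[2],1))
    ne=(np.hypot(x-.56,y+.09)<.2)
    case=ne&(z>.05)&(z<.068)&(S<60); fr=ne&(z>.091)&(z<.102); org=ne&(H>10)&(H<28)&(S>150)&(z>.08)
    for n,m in (("case",case),("frame",fr),("ledge",org)):
        w=W[m]; r=cv2.minAreaRect((w[:,:2]*1000).astype(np.float32)); print(c,n,m.sum(),np.round(np.nanmedian(w,0),4),np.round(r[0],1),np.round(r[1],1),round(r[2],1))
E
```

```text
top blue 1219 [0.4381 0.2126 0.0142] [442.6 215.9] [125.3 111.4] 27.8
top orange 118 [0.3813 0.1832 0.0043] [381.6 183.6] [13.6 81.9] 27.7
top grip 75 [0.4525 0.2203 0.0435] [452.6 220.7] [46.9 14. ] 28.0
top case 4279 [ 0.5641 -0.0979  0.0604] [ 582.7 -102.4] [219.9 311.9] 74.8
top frame 912 [ 0.547  -0.0965  0.0962] [559.1 -95.8] [145.9 166.3] 74.7
top ledge 199 [ 0.4932 -0.078   0.0956] [493.7 -76.2] [114.1  16.4] 74.8
side blue 1607 [0.4339 0.2236 0.0127] [441.8 218.4] [121.3 116.8] 27.3
side orange 144 [0.3799 0.1857 0.0037] [380.3 185.8] [10.3 87.2] 28.6
side grip 136 [0.4514 0.2249 0.0413] [452.2 223.9] [42.3 17. ] 32.2
side case 3197 [ 0.5498 -0.057   0.0589] [582.4 -98.8] [224.5 311.3] 74.5
side frame 933 [ 0.5445 -0.0869  0.0947] [559.  -93.6] [151.1 168.6] 74.7
side ledge 180 [ 0.4936 -0.0757  0.0949] [493.9 -75.5] [116.2  20.5] 74.6
```

View pics/crop1.png

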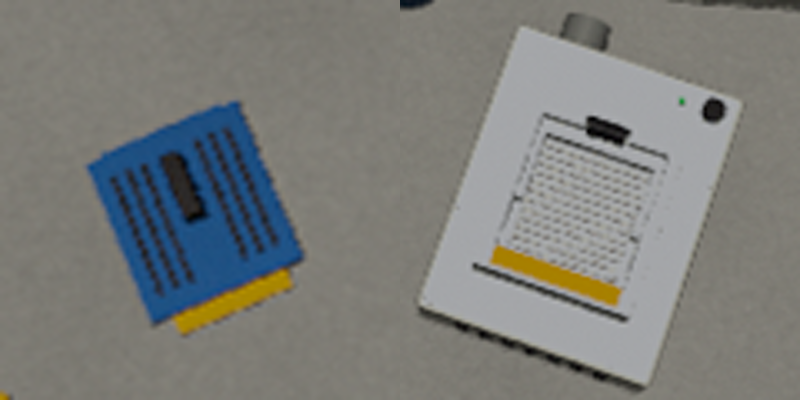

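The crop confirms the choice: the cover has its bar up and its lip at (235,300) in the crop, towards the robot. The frame's orange ledge is at crop (555,275), and the roller at (607,130). Measured values agree with the given sizes:

- **Grip:** (0.4525, 0.221), yaw 27.8°.
- **Frame:** centre (0.559, -0.095), yaw -15.2°.

Next I move above the grip.

Call:
{"op": "carry_out", "data": {
  "commands": [0,32,-31.2,-8,0,0,0.728,0,32,-31.2,-8,0,0,0.728,0,32,-31.2,-8,0,0,0.728,0,32,-31.2,-8,0,0,0.728,0,32,-31.2,-8,0,0,0.728,0,32,-31.2,-8,0,0,0.728,0,32,-31.2,-8,0,0,0.728,0,32,-31.2,-8,0,0,0.728,0,32,-31.2,-8,0,0,0.728,0,32,-31.2,-8,0,0,0.728,0,32,-31.2,-8,0,0,0.728,0,32,-31.2,-8,0,0,0.728],
  "force": 30
}}

```text
time_s: 1.4
ee_pos: [0.4544, 0.2187, 0.1246]
eef_rot: [-3.141, 0.001, 2.054]
force: [0.5, -0.1, -0.4]
grip_width: 0.0467
```

Call:
{"op": "carry_out", "data": {
  "commands": [0,-0.2,0.2,-3,0,0,0,0,-0.2,0.2,-6,0,0,0,0,-0.2,0.2,-8,0,0,0,0,-0.2,0.2,-9.5,0,0,0,0,-0.2,0.2,-10.6,0,0,0,0,-0.2,0.2,-10.6,0,0,0,1,-0.2,0.2,-10.6,0,0,0,1,-0.2,0.2,-10.6,0,0,0,1,-0.2,0.2,-10.6,0,0,0,1,-0.2,0.2,-10.6,0,0,0,1,-0.2,0.2,-10.6,0,0,0,1,-0.2,0.2,-10.6,0,0,0],
  "force": 30
}}

```text
time_s: 2.4
ee_pos: [0.4526, 0.2209, 0.0191]
eef_rot: [3.141, 0.001, 2.054]
force: [-0.3, -0.3, 4.2]
grip_width: 0.0139
```

Call:
{"op": "carry_out", "data": {
  "commands": [1,0,0,1,0,0,0,1,0,0,2.5,0,0,0,1,0,0,5,0,0,0,1,0,0,8,0,0,0,1,0,0,11,0,0,0,1,0,0,14,0,0,0,1,0,0,17,0,0,0,1,0,0,18,0,0,0,1,0,0,18,0,0,0,1,0,0,18,0,0,0],
  "force": 40
}}

```text
time_s: 3.23
ee_pos: [0.4523, 0.2207, 0.1983]
eef_rot: [-3.141, 0.001, 2.054]
force: [0.3, -0.0, -2.6]
grip_width: 0.0137
```

```bash
cat >> h.py <<'E'
from scipy.spatial.transform import Rotation as Rn
YAW=np.radians(-15.2); FC=np.array([.559,-.0952]); GZ=.0099
def tcp_target(th,sx,sz,dy=0.,gx=0.,yaw=YAW):
    """th tilt (far end up), shoulder-bottom sx past the ledge edge, height sz; returns TCP pos, Rotation"""
    E=Rn.from_euler('z',yaw); C=E*Rn.from_rotvec([0,-th,0])       # cover axes
    S=np.r_[FC,0]+E.apply([-.06+sx,dy,0]); S[2]=sz
    G=S+C.apply([.075+gx,0,.029])
    # tool: x along cover y, z along -cover z
    T=C*Rn.from_matrix(np.array([[0,1,0],[1,0,0],[0,0,-1]]).T)
    return G+T.apply([0,0,GZ]),T
def move_to(th,sx,sz,**k):
    o=ctrl.get_obs(); p,T=tcp_target(th,sx,sz,**k); c=Rn.from_euler('xyz',o["eef_rot"])
    print("th",th,"sx",sx,"sz",sz,"shift cm",np.round((p-o["ee_pos"])*100,2),"rotvec",np.round((T*c.inv()).as_rotvec(),3))
E
python3 - <<'E'
from h import *
o=ctrl.get_obs(); print(o["force"],o["ee_pos"],o["grip_width"])
move_to(0.,.03,.18); move_to(.35,.03,.15); move_to(.35,.025,.12);move_to(.35,.025,.084);move_to(.35,.006,.083)
p,_=viewer.camera("side"); cv2.imwrite("pics/s1.png",cv2.resize(p[130:400,160:440],None,fx=2,fy=2))
E
```

```text
[ 0.26276308 -0.00418719 -2.60657127] [0.45225644 0.2207054  0.19830192] 0.013734406511987995
th 0.0 sx 0.03 sz 0.18 shift cm [ 15.02 -32.77   0.08] rotvec [ 0.001 -0.    -0.748]
th 0.35 sx 0.03 sz 0.15 shift cm [ 13.95 -32.48  -0.46] rotvec [ 0.04  -0.356 -0.74 ]
th 0.35 sx 0.025 sz 0.12 shift cm [ 13.46 -32.35  -3.46] rotvec [ 0.04  -0.356 -0.74 ]
th 0.35 sx 0.025 sz 0.084 shift cm [ 13.46 -32.35  -7.06] rotvec [ 0.04  -0.356 -0.74 ]
th 0.35 sx 0.006 sz 0.083 shift cm [ 11.63 -31.85  -7.16] rotvec [ 0.04  -0.356 -0.74 ]
```

View pics/s1.png

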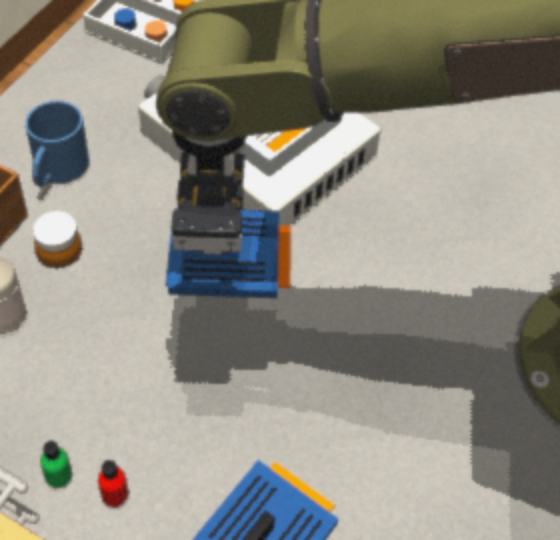

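The cover is held firmly (grip 13.7 mm, weight felt about 2.6 N). Next I carry it over the opening, tilted.

Call:
{"op": "carry_out", "data": {
  "commands": [1,1.4,-3,0,0.004,-0.036,-0.074,1,2.8,-6.5,0,0.008,-0.071,-0.148,1,4.2,-9.8,0,0.012,-0.107,-0.222,1,5.6,-13,0,0.016,-0.142,-0.296,1,7,-16.2,0,0.02,-0.178,-0.37,1,8.4,-19.5,0,0.024,-0.214,-0.444,1,9.8,-22.7,0,0.028,-0.249,-0.518,1,11.2,-26,0,0.032,-0.285,-0.592,1,12.6,-29.2,0,0.036,-0.32,-0.666,1,14,-32.5,-0.4,0.04,-0.356,-0.74,1,14,-32.5,-0.4,0.04,-0.356,-0.74,1,14,-32.5,-0.4,0.04,-0.356,-0.74]
}}

```text
time_s: 4.28
ee_pos: [0.591, -0.1054, 0.1906]
eef_rot: [2.798, -0.0, 1.304]
force: [-0.2, -0.1, -1.6]
grip_width: 0.0135
```

```bash
python3 - <<'E'
from h import *
o=ctrl.get_obs(); print(o["force"],o["moment"],o["ee_pos"],o["eef_rot"],o["grip_width"])
ims=[]
for c in ("side","top"):
    p,d=viewer.camera(c); W=cloud(c,d); H,S,V=cv2.split(cv2.cvtColor(p,cv2.COLOR_BGR2HSV))
    x,y,z=np.moveaxis(W,-1,0); near=(np.hypot(x-.56,y+.09)<.2)
    E=Rn.from_euler('z',YAW)
    L=np.full(W.shape,np.nan); L[:]=E.inv().apply((W-np.r_[FC,0]).reshape(-1,3)).reshape(W.shape)
    for n,m in (("orange",near&(H>8)&(H<28)&(S>150)&(z>.085)),("blue",near&(H>95)&(H<125)&(S>120)&(z>.09))):
        w=L[m]; print(c,n,m.sum(),np.round(np.nanpercentile(w,[2,50,98],axis=0)*1000,1).tolist())
        if n=="blue":
            A=np.c_[w[:,:2],np.ones(len(w))]; A=A[~np.isnan(A).any(1)]; q=np.linalg.lstsq(A,w[~np.isnan(w).any(1),2],rcond=None)[0]; print("plane slope",q)
    u,v=proj(c,[.53,-.09,.13])[0].astype(int); ims.append(cv2.resize(p[max(v-80,0):v+80,max(u-80,0):u+80],(400,400),interpolation=cv2.INTER_CUBIC))
cv2.imwrite("pics/s2.png",np.hstack(ims))
for a in ((.35,.025,.12),(.35,.025,.095),(.35,.02,.084),(.35,.01,.083)): move_to(*a)
E
```

```text
[-0.19490201 -0.1117876  -1.57513089] [0.08235189 0.30433118 0.02522488] [ 0.59097877 -0.10540362  0.19063158] [ 2.79804594e+00 -3.84610309e-04  1.30417689e+00] 0.013474885857706518
side orange 336 [[-75.8, -51.1, 90.7], [-60.6, 4.7, 97.9], [2.6, 53.7, 316.0]]
side blue 1016 [[-32.7, -51.3, 158.8], [6.4, 21.2, 174.2], [74.6, 55.8, 198.9]]
plane slope [ 0.34203343 -0.00441296  0.17209362]
top orange 151 [[-98.2, -40.6, 144.5], [-40.0, -1.5, 151.6], [-33.1, 38.6, 486.5]]
top blue 369 [[53.4, -52.5, 189.7], [69.5, -1.2, 198.0], [84.0, 52.2, 207.8]]
plane slope [-0.67883004  0.00197414  0.24620888]
th 0.35 sx 0.025 sz 0.12 shift cm [-0.44  0.1  -2.84] rotvec [-0.002 -0.004 -0.002]
th 0.35 sx 0.025 sz 0.095 shift cm [-0.44  0.1  -5.34] rotvec [-0.002 -0.004 -0.002]
th 0.35 sx 0.02 sz 0.084 shift cm [-0.92  0.23 -6.44] rotvec [-0.002 -0.004 -0.002]
th 0.35 sx 0.01 sz 0.083 shift cm [-1.89  0.49 -6.54] rotvec [-0.002 -0.004 -0.002]
```

View pics/s2.png

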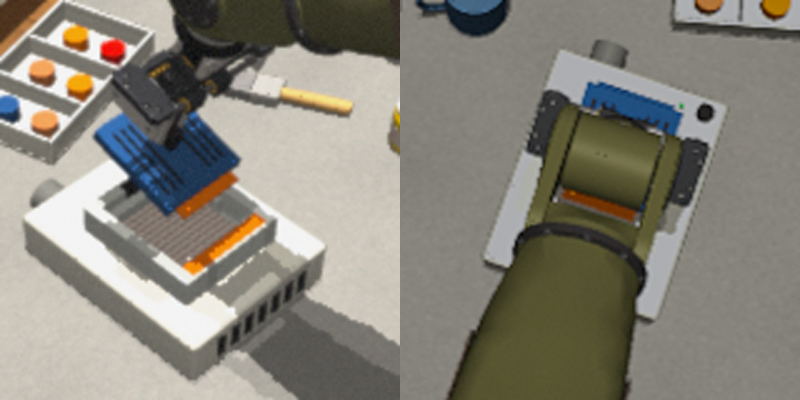

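The side picture shows the cover tilted above the opening, lip at px (208,195) and the ledge at (230,245) in the crop. Its measured slope is 0.33 rad, and it is laterally centred to about 1 mm. Next I lower it in, lip clear of the ledge.

Call:
{"op": "carry_out", "data": {
  "commands": [1,-0.4,0.2,-1,0,0,0,1,-0.7,0.25,-2,0,0,0,1,-0.7,0.25,-3,0,0,0,1,-0.7,0.25,-3.7,0,0,0,1,-0.7,0.25,-4.4,0,0,0,1,-0.7,0.25,-5,0,0,0,1,-0.7,0.25,-5.4,0,0,0,1,-0.7,0.25,-5.7,0,0,0,1,-0.7,0.25,-5.9,0,0,0,1,-0.7,0.25,-6.1,0,0,0,1,-0.7,0.25,-6.3,0,0,0,1,-0.7,0.25,-6.4,0,0,0]
}}

```text
time_s: 5.38
ee_pos: [0.5843, -0.1013, 0.1279]
eef_rot: [2.796, -0.0, 1.307]
force: [0.5, 0.6, -0.8]
grip_width: 0.0135
```

```bash
python3 - <<'E'
from h import *
o=ctrl.get_obs(); print(o["force"],o["moment"],o["ee_pos"],o["eef_rot"],o["grip_width"])
c="side";p,d=viewer.camera(c); W=cloud(c,d); H,S,V=cv2.split(cv2.cvtColor(p,cv2.COLOR_BGR2HSV))
near=(np.hypot(W[...,0]-.56,W[...,1]+.09)<.2)
L=Rn.from_euler('z',YAW).inv().apply((W-np.r_[FC,0]).reshape(-1,3)).reshape(W.shape)
for n,m in (("orange",near&(H>8)&(H<28)&(S>150)&(L[...,2]>.06)&(L[...,2]<.12)),("blue",near&(H>95)&(H<125)&(S>120)&(L[...,2]>.07))):
    w=L[m]; print(c,n,m.sum(),np.round(np.nanpercentile(w,[2,50,98],axis=0)*1000,1).tolist())
    if n=="blue":
        w=w[~np.isnan(w).any(1)];A=np.c_[w[:,:2],np.ones(len(w))]; print("plane",np.linalg.lstsq(A,w[:,2],rcond=None)[0])
u,v=proj(c,[.53,-.09,.1])[0].astype(int); cv2.imwrite("pics/s3.png",cv2.resize(p[v-60:v+60,u-60:u+60],(600,600),interpolation=cv2.INTER_CUBIC))
for a in ((.346,.02,.083),(.346,.012,.083),(.346,.008,.083),(.346,.0,.083)): move_to(*a,dy=.0007)
E
```

```text
[ 0.50540038  0.63018228 -0.83830526] [ 0.05418528  0.31390281 -0.00977256] [ 0.58432566 -0.10128544  0.12791559] [ 2.79620007e+00 -4.79089715e-04  1.30702509e+00] 0.01353618813315109
side orange 313 [[-76.0, -51.8, 81.6], [-62.2, 3.2, 92.9], [-39.7, 53.7, 98.6]]
side blue 930 [[-39.6, -49.0, 96.1], [-2.2, 24.6, 111.2], [65.2, 57.8, 136.2]]
plane [ 0.35083514 -0.00171037  0.11196353]
th 0.346 sx 0.02 sz 0.083 shift cm [-0.18  0.04 -0.14] rotvec [-0.001 -0.001 -0.002]
th 0.346 sx 0.012 sz 0.083 shift cm [-0.96  0.25 -0.14] rotvec [-0.001 -0.001 -0.002]
th 0.346 sx 0.008 sz 0.083 shift cm [-1.34  0.35 -0.14] rotvec [-0.001 -0.001 -0.002]
th 0.346 sx 0.0 sz 0.083 shift cm [-2.11  0.56 -0.14] rotvec [-0.001 -0.001 -0.002]
```

View pics/s3.png

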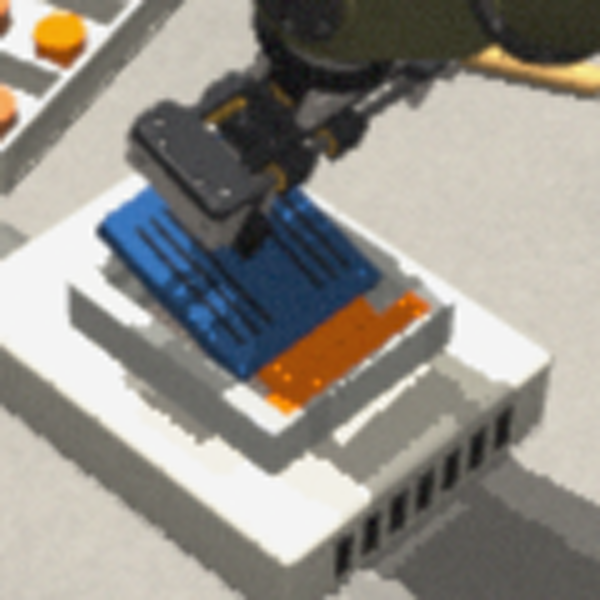

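The lip is inside the opening beside the ledge with nothing touching. Next I draw it towards the ledge in small steps.

Call:
{"op": "carry_out", "data": {
  "commands": [1,-0.1,0.02,-0.1,0,0,0,1,-0.2,0.05,-0.14,0,0,0,1,-0.35,0.09,-0.14,0,0,0,1,-0.5,0.13,-0.14,0,0,0,1,-0.65,0.17,-0.14,0,0,0,1,-0.8,0.21,-0.14,0,0,0,1,-0.9,0.235,-0.14,0,0,0,1,-1,0.26,-0.14,0,0,0,1,-1.1,0.285,-0.14,0,0,0,1,-1.2,0.31,-0.14,0,0,0,1,-1.3,0.34,-0.14,0,0,0,1,-1.3,0.34,-0.14,0,0,0]
}}

```text
time_s: 6.43
ee_pos: [0.5711, -0.0978, 0.1264]
eef_rot: [2.796, -0.0, 1.307]
force: [-1.3, -0.7, -2.3]
grip_width: 0.0138
```

Call:
{"op": "carry_out", "data": {
  "commands": [1,-0.05,0.013,0,0,0,0,1,-0.1,0.026,0,0,0,0,1,-0.15,0.04,0,0,0,0,1,-0.2,0.052,0,0,0,0,1,-0.2,0.052,0,0,0,0,1,-0.2,0.052,0,0,0,0]
}}

```text
time_s: 6.93
ee_pos: [0.5691, -0.0973, 0.1264]
eef_rot: [2.796, -0.0, 1.307]
force: [-0.1, -0.4, -2.0]
grip_width: 0.0135
```

Call:
{"op": "carry_out", "data": {
  "commands": [1,-0.05,0.013,0,0,0,0,1,-0.1,0.026,0,0,0,0,1,-0.15,0.04,0,0,0,0,1,-0.15,0.04,0,0,0,0,1,-0.15,0.04,0,0,0,0]
}}

```text
time_s: 7.35
ee_pos: [0.5676, -0.0969, 0.1264]
eef_rot: [2.796, -0.0, 1.307]
force: [0.0, -0.2, -2.4]
grip_width: 0.0137
```

Call:
{"op": "carry_out", "data": {
  "commands": [1,-0.05,0.013,0,0,0,0,1,-0.1,0.026,0,0,0,0,1,-0.15,0.04,0,0,0,0,1,-0.15,0.04,0,0,0,0,1,-0.15,0.04,0,0,0,0]
}}

```text
time_s: 7.77
ee_pos: [0.5667, -0.0967, 0.127]
eef_rot: [2.794, -0.001, 1.307]
force: [4.8, -2.0, -1.8]
grip_width: 0.0136
```

I feel the stop: about 4.8 N along x. The shoulder sits about 3.6 mm from the ledge by my numbers (about 4.7 mm expected at this tilt), so the lip is hooked under. Now I plan the controlled swing.

```bash
cat >> h.py <<'E'
from scipy.optimize import least_squares
def state():
    """tilt, sx, sz, dy (mm) implied by the measured tool pose"""
    o=ctrl.get_obs(); R=Rn.from_euler('xyz',o["eef_rot"]); th=np.arcsin((Rn.from_euler('z',YAW).inv()*R).as_matrix()[0,2]) 
    s=least_squares(lambda q: tcp_target(th,q[0],q[1],dy=q[2])[0]-o["ee_pos"],[0,.08,0],x_scale=.01,xtol=1e-12,ftol=1e-12,gtol=1e-12).x
    return th,s*1000,o["force"],o["moment"]
E
python3 - <<'E'
from h import *
th,s,f,m=state(); print(th,s,f,m)
off=s[0]-14*np.sin(th)
for t in np.linspace(th,.17,7)[1:]: move_to(t,(14*np.sin(t)+off+.2)/1000,.0825,dy=s[2]/1000)
E
```

```text
0.34716353026459335 [ 3.80134187 83.48785871  0.54851305] [ 4.82518995 -2.01221786 -1.84444963] [-0.36122066 -0.76838813 -0.1716857 ]
th 0.3176362752204945 sx 0.0036106021924326042 sz 0.0825 shift cm [ 0.1  -0.03 -0.29] rotvec [ 0.007  0.029 -0.001]
th 0.28810902017639556 sx 0.003216050586610819 sz 0.0825 shift cm [ 0.18 -0.05 -0.48] rotvec [ 0.015  0.057 -0.001]
th 0.2585817651322967 sx 0.0028180310170922273 sz 0.0825 shift cm [ 0.25 -0.07 -0.68] rotvec [ 0.023  0.086 -0.001]
th 0.22905451008819777 sx 0.002416890475525535 sz 0.0825 shift cm [ 0.32 -0.09 -0.88] rotvec [ 0.03   0.114 -0.001]
th 0.1995272550440989 sx 0.002012978674408678 sz 0.0825 shift cm [ 0.38 -0.1  -1.09] rotvec [ 0.038  0.143 -0.001]
th 0.17 sx 0.0016066477422110469 sz 0.0825 shift cm [ 0.43 -0.12 -1.3 ] rotvec [ 0.046  0.171 -0.001]
```

Call:
{"op": "carry_out", "data": {
  "commands": [1,0.05,-0.015,-0.15,0.004,0.015,0,1,0.1,-0.03,-0.29,0.007,0.029,0,1,0.14,-0.04,-0.385,0.011,0.043,0,1,0.18,-0.05,-0.48,0.015,0.057,0,1,0.215,-0.06,-0.58,0.019,0.072,0,1,0.25,-0.07,-0.68,0.023,0.086,0,1,0.285,-0.08,-0.78,0.027,0.1,0,1,0.32,-0.09,-0.88,0.03,0.114,0,1,0.35,-0.095,-0.985,0.034,0.129,0,1,0.38,-0.1,-1.09,0.038,0.143,0,1,0.38,-0.1,-1.09,0.038,0.143,0,1,0.38,-0.1,-1.09,0.038,0.143,0]
}}

```text
time_s: 8.77
ee_pos: [0.5707, -0.0978, 0.116]
eef_rot: [2.942, 0.0, 1.307]
force: [3.7, -1.7, 0.4]
grip_width: 0.0139
```

```bash
python3 - <<'E'
from h import *
th,s,f,m=state(); print(th,s,f,m)
for t in (.18,.16,.14,.12,.1): move_to(t,(14*np.sin(t)-.9)/1000,.082,dy=s[2]/1000)
E
```

```text
0.1992731832826499 [ 2.19143864 82.41738634  0.54169739] [ 3.67217788 -1.72733831  0.42641966] [-0.2563353  -0.68228059 -0.09861369]
th 0.18 sx 0.0016064140279615385 sz 0.082 shift cm [ 0.   -0.   -0.18] rotvec [ 0.005  0.019 -0.001]
th 0.16 sx 0.0013304548925994438 sz 0.082 shift cm [ 0.04 -0.01 -0.32] rotvec [ 0.01   0.038 -0.001]
th 0.14 sx 0.0010536036050193109 sz 0.082 shift cm [ 0.07 -0.02 -0.46] rotvec [ 0.016  0.057 -0.001]
th 0.12 sx 0.0007759709020448709 sz 0.082 shift cm [ 0.1  -0.03 -0.6 ] rotvec [ 0.021  0.076 -0.001]
th 0.1 sx 0.000497667833055594 sz 0.082 shift cm [ 0.12 -0.03 -0.75] rotvec [ 0.026  0.096 -0.001]
```

Call:
{"op": "carry_out", "data": {
  "commands": [1,0.02,-0.005,-0.09,0.003,0.01,0,1,0.03,-0.01,-0.18,0.005,0.019,0,1,0.05,-0.015,-0.25,0.008,0.029,0,1,0.07,-0.02,-0.32,0.01,0.038,0,1,0.085,-0.02,-0.39,0.013,0.048,0,1,0.1,-0.03,-0.46,0.016,0.057,0,1,0.1,-0.03,-0.46,0.016,0.057,0]
}}

```text
time_s: 9.35
ee_pos: [0.5718, -0.0981, 0.1112]
eef_rot: [3.003, -0.001, 1.307]
force: [4.7, -2.0, 0.4]
grip_width: 0.0136
```

```bash
python3 - <<'E'
from h import *
th,s,f,m=state(); print(th,s,f,m)
for t in (.13,.12,.11,.1,.09): move_to(t,(14*np.sin(t)-.6)/1000,.082,dy=s[2]/1000)
E
```

```text
0.13891716070775573 [ 1.44740362 81.89907773  0.52440518] [ 4.67936476 -2.0383131   0.36979946] [-0.24481884 -0.76828294 -0.0950634 ]
th 0.13 sx 0.0012148779966757281 sz 0.082 shift cm [ 0.   -0.   -0.05] rotvec [ 0.002  0.009 -0.001]
th 0.12 sx 0.0010759709020448712 sz 0.082 shift cm [ 0.02 -0.   -0.13] rotvec [ 0.004  0.018 -0.001]
th 0.11 sx 0.0009368962117204475 sz 0.082 shift cm [ 0.03 -0.01 -0.2 ] rotvec [ 0.007  0.028 -0.001]
th 0.1 sx 0.0007976678330555941 sz 0.082 shift cm [ 0.04 -0.01 -0.27] rotvec [ 0.01   0.038 -0.001]
th 0.09 sx 0.0006582996887721545 sz 0.082 shift cm [ 0.05 -0.01 -0.34] rotvec [ 0.012  0.047 -0.001]
```

Call:
{"op": "carry_out", "data": {
  "commands": [1,0.02,0,-0.05,0.002,0.009,0,1,0.03,-0.005,-0.13,0.004,0.018,0,1,0.04,-0.01,-0.2,0.007,0.028,0,1,0.04,-0.01,-0.2,0.007,0.028,0]
}}

```text
time_s: 9.68
ee_pos: [0.5719, -0.0982, 0.1094]
eef_rot: [3.034, 0.0, 1.307]
force: [-2.9, -0.2, 7.3]
grip_width: 0.0136
```

```bash
python3 - <<'E'
from h import *
th,s,f,m=state(); print(th,s,f,m)
for t in (.1,.09,.08,.07,.06): move_to(t,(14*np.sin(t)-.6)/1000,.082,dy=s[2]/1000)
c="side";p,d=viewer.camera(c); W=cloud(c,d); H,S,V=cv2.split(cv2.cvtColor(p,cv2.COLOR_BGR2HSV))
L=Rn.from_euler('z',YAW).inv().apply((W-np.r_[FC,0]).reshape(-1,3)).reshape(W.shape)
m=(np.hypot(W[...,0]-.56,W[...,1]+.09)<.2)&(H>95)&(H<125)&(S>120)&(L[...,2]>.07)
w=L[m]; w=w[~np.isnan(w).any(1)];A=np.c_[w[:,:2],np.ones(len(w))]; print("plane",np.linalg.lstsq(A,w[:,2],rcond=None)[0])
u,v=proj(c,[.56,-.09,.1])[0].astype(int); cv2.imwrite("pics/s4.png",cv2.resize(p[v-60:v+60,u-60:u+60],(600,600),interpolation=cv2.INTER_CUBIC))
E
```

```text
0.108063485905215 [ 0.76471568 82.31171515  0.53881782] [-2.93200031 -0.22055444  7.29530726] [-0.07792446  0.05993553 -0.07320815]
th 0.1 sx 0.0007976678330555941 sz 0.082 shift cm [ 0.02 -0.01 -0.09] rotvec [ 0.002  0.008 -0.001]
th 0.09 sx 0.0006582996887721545 sz 0.082 shift cm [ 0.04 -0.01 -0.16] rotvec [ 0.005  0.017 -0.001]
th 0.08 sx 0.0005188057155684177 sz 0.082 shift cm [ 0.05 -0.01 -0.24] rotvec [ 0.007  0.027 -0.001]
th 0.07 sx 0.0003791998627254588 sz 0.082 shift cm [ 0.06 -0.02 -0.31] rotvec [ 0.01   0.037 -0.001]
th 0.06 sx 0.00023949609071222434 sz 0.082 shift cm [ 0.07 -0.02 -0.38] rotvec [ 0.013  0.046 -0.001]
plane [0.10874656 0.00451468 0.10153284]
```

View pics/s4.png

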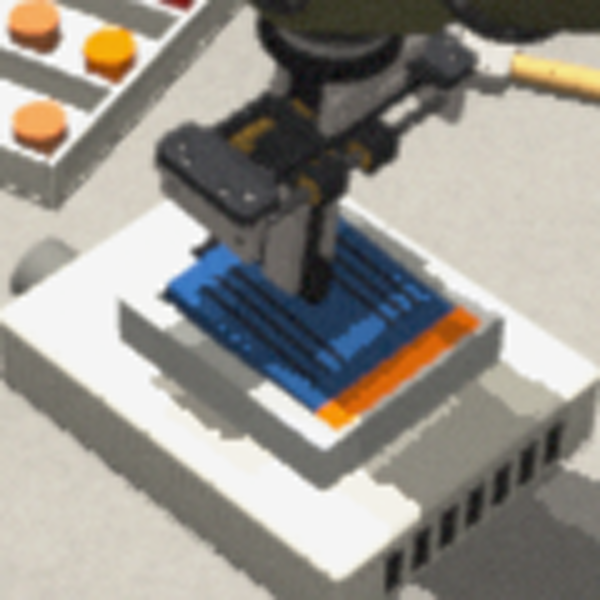

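The side picture shows the cover's far edge at (170,290) in the crop, still standing up on the roller, with the lip hidden under the ledge at (400,370). The slope is 0.109 rad, and roller contact is felt (fz about 7 N up). I keep pressing under control while still holding the bar.

Call:
{"op": "carry_out", "data": {
  "commands": [1,0.02,-0.005,-0.09,0.002,0.008,0,1,0.02,-0.005,-0.16,0.005,0.017,0,1,0.03,-0.01,-0.24,0.007,0.027,0,1,0.03,-0.01,-0.24,0.007,0.027,0],
  "force": 55
}}

```text
time_s: 10.07
ee_pos: [0.5723, -0.0983, 0.1069]
eef_rot: [3.062, 0.0, 1.307]
force: [0.5, -2.0, 4.0]
grip_width: 0.0133
```

```bash
cat >> h.py <<'E'
def look():
    th,s,f,m=state(); print("th %.3f"%th,s.round(2),"F",f.round(1),"M",m.round(2))
    p,d=viewer.camera("side"); W=cloud("side",d); H,S,V=cv2.split(cv2.cvtColor(p,cv2.COLOR_BGR2HSV))
    L=Rn.from_euler('z',YAW).inv().apply((W-np.r_[FC,0]).reshape(-1,3)).reshape(W.shape)
    m=(np.hypot(W[...,0]-.56,W[...,1]+.09)<.2)&(H>95)&(H<125)&(S>120)&(L[...,2]>.07)&(L[...,2]<.15)
    w=L[m]; w=w[~np.isnan(w).any(1)];A=np.c_[w[:,:2],np.ones(len(w))]; q=np.linalg.lstsq(A,w[:,2],rcond=None)[0]
    r=np.abs(A@q-w[:,2])<.002; q=np.linalg.lstsq(A[r],w[r,2],rcond=None)[0]
    print("plane slope x %.3f y %.3f, z at near edge %.4f, far %.4f"%(q[0],q[1],q[2]-.06*q[0],q[2]+.06*q[0]))
    return p
E
python3 - <<'E'
from h import *
look()
s=state()[1]
for t in (.07,.06,.05,.04,.03,.02,0): move_to(t,(14*np.sin(t)-.4)/1000,.082,dy=s[2]/1000)
E
```

```text
th 0.079 [ 0.39 81.93  0.51] F [ 0.5 -2.   4. ] M [-0.25 -0.31 -0.18]
plane slope x 0.077 y 0.002, z at near edge 0.0947, far 0.1040
th 0.07 sx 0.0005791998627254587 sz 0.082 shift cm [ 0.04 -0.01 -0.06] rotvec [ 0.003  0.01  -0.001]
th 0.06 sx 0.0004394960907122243 sz 0.082 shift cm [ 0.05 -0.01 -0.14] rotvec [ 0.006  0.019 -0.001]
th 0.05 sx 0.00029970836978949653 sz 0.082 shift cm [ 0.06 -0.02 -0.21] rotvec [ 0.008  0.029 -0.001]
th 0.04 sx 0.00015985067861287828 sz 0.082 shift cm [ 0.07 -0.02 -0.29] rotvec [ 0.011  0.039 -0.001]
th 0.03 sx 1.9937002834939212e-05 sz 0.082 shift cm [ 0.08 -0.02 -0.36] rotvec [ 0.014  0.048 -0.002]
th 0.02 sx -0.00012001866629333691 sz 0.082 shift cm [ 0.08 -0.02 -0.43] rotvec [ 0.016  0.058 -0.002]
th 0 sx -0.0004 sz 0.082 shift cm [ 0.09 -0.03 -0.58] rotvec [ 0.021  0.077 -0.002]
```

The cover follows the tool (slope 0.077) and the roller is yielding. Continuing gently.

Call:
{"op": "carry_out", "data": {
  "commands": [1,0.02,-0.005,-0.07,0.003,0.01,0,1,0.03,-0.01,-0.14,0.006,0.019,0,1,0.04,-0.01,-0.21,0.008,0.029,0,1,0.05,-0.015,-0.29,0.011,0.039,0,1,0.05,-0.015,-0.29,0.011,0.039,0]
}}

```text
time_s: 10.53
ee_pos: [0.5727, -0.0985, 0.1037]
eef_rot: [3.104, 0.0, 1.307]
force: [2.5, -1.2, 2.5]
grip_width: 0.0134
```

```bash
python3 - <<'E'
from h import *
look()
s=state()[1]
for t in (.03,.02,.01,0): move_to(t,(14*np.sin(t)-.2)/1000,.082,dy=s[2]/1000)
E
```

```text
th 0.038 [-0.11 81.75  0.46] F [ 2.5 -1.2  2.5] M [-0.19 -0.31 -0.11]
plane slope x 0.036 y 0.009, z at near edge 0.0946, far 0.0989
th 0.03 sx 0.00021993700283493922 sz 0.082 shift cm [ 0.05 -0.01 -0.04] rotvec [ 0.002  0.008 -0.001]
th 0.02 sx 7.998133370666311e-05 sz 0.082 shift cm [ 0.06 -0.02 -0.11] rotvec [ 0.005  0.018 -0.001]
th 0.01 sx -6.0002333321666715e-05 sz 0.082 shift cm [ 0.06 -0.02 -0.18] rotvec [ 0.008  0.028 -0.001]
th 0 sx -0.0002 sz 0.082 shift cm [ 0.07 -0.02 -0.26] rotvec [ 0.01   0.037 -0.001]
```

Call:
{"op": "carry_out", "data": {
  "commands": [1,0.03,-0.01,-0.04,0.002,0.008,0,1,0.04,-0.01,-0.11,0.005,0.018,0,1,0.04,-0.01,-0.18,0.008,0.028,0,1,0.05,-0.015,-0.26,0.01,0.037,0,1,0.05,-0.015,-0.26,0.01,0.037,0]
}}

```text
time_s: 11.0
ee_pos: [0.5732, -0.0986, 0.1011]
eef_rot: [-3.14, -0.0, 1.307]
force: [-0.4, -0.8, 3.0]
grip_width: 0.0134
```

```bash
python3 - <<'E'
from h import *
look()
E
```

```text
th -0.001 [-0.42 82.13  0.48] F [-0.4 -0.8  3. ] M [-0.04  0.24 -0.13]
plane slope x -0.001 y 0.009, z at near edge 0.0949, far 0.0948
```

The cover is flat and level with the frame top. I'll give it a small firm press to feel the hard stop, then release and look.

Call:
{"op": "carry_out", "data": {
  "commands": [1,0,0,-0.04,0.001,0.004,0,1,0,0,-0.08,0.002,0.008,0,1,0,0,-0.12,0.003,0.01,0,1,0,0,-0.12,0.003,0.01,0]
}}

```text
time_s: 11.38
ee_pos: [0.5732, -0.0985, 0.101]
eef_rot: [-3.13, -0.0, 1.307]
force: [-6.3, 0.4, 13.8]
grip_width: 0.0136
```

```bash
python3 - <<'E'
from h import *
look()
E
```

```text
th -0.011 [-0.64 82.78  0.49] F [-6.3  0.4 13.8] M [ 0.04  1.01 -0.07]
plane slope x -0.008 y 0.010, z at near edge 0.0953, far 0.0944
```

Hard stop felt (13.8 N, no further sinking). I relax to neutral, open and withdraw straight up.

Call:
{"op": "carry_out", "data": {
  "commands": [1,0,0,0.04,-0.002,-0.006,0,1,0,0,0.05,-0.003,-0.01,0,1,0,0,0.05,-0.003,-0.01,0,0,0,0,0.05,-0.003,-0.01,0,0,0,0,0.05,-0.003,-0.01,0,0,0,0,0.05,-0.003,-0.01,0,0,0,0,0.05,-0.003,-0.01,0,0,0,0,1,0,0,0,0,0,0,2.5,0,0,0,0,0,0,4.5,0,0,0,0,0,0,6.5,0,0,0,0,0,0,6.5,0,0,0]
}}

```text
time_s: 12.43
ee_pos: [0.5745, -0.0988, 0.1699]
eef_rot: [-3.136, -0.0, 1.307]
force: [0.1, -0.5, 0.6]
grip_width: 0.0475
```

Call:
{"op": "carry_out", "data": {
  "commands": [0,-3,4,2,0,0,0,0,-6,8,4,0,0,0,0,-9,12,6,0,0,0,0,-12,16,8,0,0,0,0,-15,20,9,0,0,0,0,-18,24,9,0,0,0,0,-20,28,9,0,0,0,0,-20,28,9,0,0,0]
}}

```text
time_s: 13.1
ee_pos: [0.387, 0.1605, 0.2575]
eef_rot: [-3.136, -0.001, 1.307]
force: [1.2, 1.2, 0.2]
grip_width: 0.0469
```

```bash
python3 - <<'E'
from h import *
s=look(); E=Rn.from_euler('z',YAW).inv()
p,d=viewer.camera("top"); W=cloud("top",d); L=E.apply((W-np.r_[FC,0]).reshape(-1,3)).reshape(W.shape); H,S,V=cv2.split(cv2.cvtColor(p,cv2.COLOR_BGR2HSV))
near=(np.hypot(W[...,0]-.56,W[...,1]+.09)<.13)
m=near&(H>95)&(H<125)&(S>120); w=L[m]*1000
A=np.c_[w[:,:2],np.ones(len(w))]; q=np.linalg.lstsq(A,w[:,2],rcond=None)[0]; print("top plane",q)
print("blue extents",np.percentile(w,[1,50,99],axis=0).round(1).tolist())
g=near&(L[...,2]>.092)&(S<50); print("frame z",np.nanmedian(L[g][:,2]))
# cover z on each quarter
for sx in (-1,1):
    for sy in (-1,1): k=(sx*w[:,0]>20)&(sy*w[:,1]>20); print(sx,sy,np.median(w[k,2]).round(1))
u,v=proj("side",[.56,-.09,.1])[0].astype(int); a=cv2.resize(s[v-55:v+55,u-55:u+55],(400,400),interpolation=cv2.INTER_CUBIC)
u,v=proj("top",[.56,-.09,.1])[0].astype(int); b=cv2.resize(p[v-45:v+45,u-45:u+45],(400,400),interpolation=cv2.INTER_CUBIC)
cv2.imwrite("pics/s5.png",np.hstack([a,b]))
E
```

```text
th -0.006 [-248.08  238.83  201.62] F [1.2 1.2 0.2] M [-0.01 -0.06 -0.04]
plane slope x -0.005 y 0.004, z at near edge 0.0955, far 0.0949
top plane [-6.24649922e-03 -6.93337444e-03  9.64560294e+01]
blue extents [[-55.4, -52.6, 86.3], [-0.3, -0.0, 96.2], [63.7, 54.4, 120.6]]
frame z 0.0967214820874711
-1 -1 96.7
-1 1 96.6
1 -1 96.9
1 1 95.2
```

View pics/s5.png

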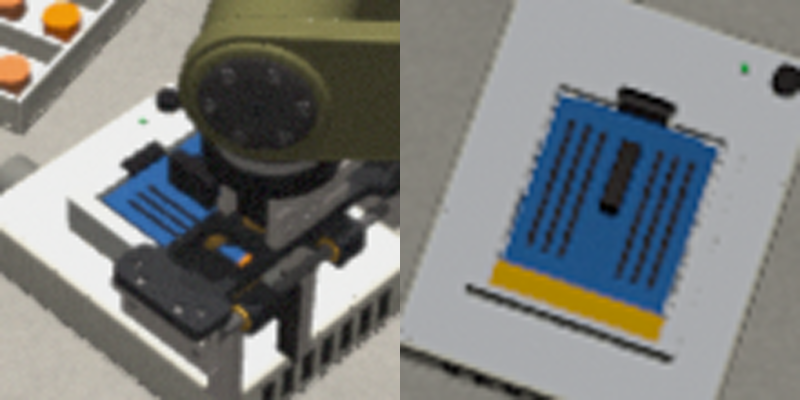

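The cover is in, with the bar and roller at top-crop (620,175) and (645,105), and the ledge over the lip. To check flushness accurately I move the arm clear of the side camera.

Call:
{"op": "carry_out", "data": {
  "commands": [0,-4,4,0,0,0,0,0,-8,8,0,0,0,0,0,-12,12,0,0,0,0,0,-16,16,0,0,0,0,0,-20,20,0,0,0,0,0,-22,24,0,0,0,0,0,-22,24,0,0,0,0,0,-22,24,0,0,0,0]
}}

```text
time_s: 13.87
ee_pos: [0.1647, 0.4041, 0.2576]
eef_rot: [-3.136, -0.002, 1.313]
force: [1.3, 0.8, 0.2]
grip_width: 0.0469
```

```bash
python3 - <<'E'
from h import *
E=Rn.from_euler('z',YAW).inv()
for c in ("top","side"):
    D=np.stack([viewer.camera(c)[1] for _ in range(4)]); p,d=viewer.camera(c); d=np.median(np.r_[D,d[None]],0)
    L=E.apply((cloud(c,d)-np.r_[FC,0]).reshape(-1,3)).reshape(*d.shape,3)*1000; H,S,V=cv2.split(cv2.cvtColor(p,cv2.COLOR_BGR2HSV)); x,y,z=np.moveaxis(L,-1,0)
    er=lambda m:cv2.erode(m.astype(np.uint8),np.ones((3,3)))>0
    blue=(abs(x)<75)&(abs(y)<75)&(H>95)&(H<125)&(S>120)&(abs(z-96)<8)
    fr=(abs(x)<90)&(abs(y)<80)&(S<60)&(abs(z-96)<4); org=(abs(x)<90)&(abs(y)<60)&(H>8)&(H<28)&(S>150)&(abs(z-96)<8)
    def fit(m):
        w=L[m]
        for _ in range(3):
            A=np.c_[w[:,:2],np.ones(len(w))]; q=np.linalg.lstsq(A,w[:,2],rcond=None)[0]; w=w[abs(A@q-w[:,2])<1.5]
        return q.round(4),len(w)
    print(c,"cover",fit(blue),"frame",fit(fr),"frame+ledge",fit(fr|org))
    case=(abs(x)<130)&(abs(y)<100)&(S<60)&(abs(z-60)<4); print(" case",fit(case))
    w=L[blue];print(" blue x ext",np.percentile(w[:,0],[1,99]).round(1),"orange x",np.percentile(x[org],[2,98]).round(1))
    for lo,hi in ((-60,-40),(-40,-20),(-20,0),(0,20),(20,40),(40,62)):
        k=blue&(x>lo)&(x<hi); print("  ",lo,round(float(np.median(z[k])),2),k.sum(),end="")
    print(" ledge z",np.median(z[org]).round(2))
E
```

```text
top cover (array([-3.40000e-03,  1.10000e-03,  9.62023e+01]), 715) frame (array([1.80000e-03, 4.00000e-04, 9.60669e+01]), 478) frame+ledge (array([5.00000e-04, 5.00000e-04, 9.61123e+01]), 597)
 case (array([4.00000e-04, 1.90000e-03, 6.00149e+01]), 1479)
 blue x ext [-55.6  62.8] orange x [-75.2 -60.5]
   -60 96.3 204   -40 96.26 222   -20 96.2 211   0 96.21 185   20 96.1 184   40 96.13 233 ledge z 96.26
side cover (array([-1.40000e-03,  1.80000e-03,  9.49719e+01]), 763) frame (array([ 1.60000e-03, -1.70000e-03,  9.48055e+01]), 501) frame+ledge (array([ 4.00000e-04, -1.60000e-03,  9.48625e+01]), 631)
 case (array([ 1.20000e-03, -6.00000e-04,  5.90073e+01]), 1382)
 blue x ext [-55.5  60.2] orange x [-75.6 -60.5]
   -60 95.07 171   -40 94.89 201   -20 95.0 192   0 95.12 151   20 95.25 133   40 94.88 148 ledge z 94.98
```

```bash
python3 - <<'E'
from h import *
E=Rn.from_euler('z',YAW).inv()
for c in ("top","side"):
    p,d=viewer.camera(c); L=E.apply((cloud(c,d)-np.r_[FC,0]).reshape(-1,3)).reshape(*d.shape,3)*1000; x,y,z=np.moveaxis(L,-1,0)
    bar=(abs(x-15)<45)&(abs(y)<25)&(z>120); fr=(abs(x)<100)&(abs(y)<90)&(abs(z-95.5)<3)
    for n,m in (("bar",bar),("frame",fr)):
        r=cv2.minAreaRect(L[m][:,:2].astype(np.float32)); print(c,n,m.sum(),np.round(r[0],1),np.round(r[1],1),round(r[2],1))
    q=L[bar]; print(q[:,0].min().round(1),q[:,0].max().round(1))
    rol=(abs(x-71)<12)&(abs(y)<25)&(z>98)&(z<103); print("roller x",x[rol].min().round(1),x[rol].max().round(1),"z",z[rol].max().round(1))
    print({t:[np.round(np.nanmedian(L[r["region"]],0)) .tolist()+[round(r["confidence"],2)] for r in nets.silhouettes(c,t)[:2]] for t in ("cover",)})
p0=cv2.imread("pics/top0.png"); p,_=viewer.camera("top"); cv2.imwrite("pics/s6.png",p)
E
```

```text
top bar 74 [15.1 -0.4] [45.6 13.7] 0.5
top frame 1494 [ 0.4 -0.5] [145.9 165.2] 89.8
-7.7 37.9
roller x 59.7 78.3 z 102.7
{'cover': [[-0.0, -0.0, 96.0, 0.81], [-405.0, 402.0, 14.0, 0.72]]}
side bar 68 [14.2  1.4] [18.2 44.7] 85.3
side frame 1578 [-0.8  1.7] [165.8 149.3] 0.4
-8.5 36.5
roller x 63.3 79.3 z 101.7
{'cover': [[-405.0, 409.0, 13.0, 0.79], [-4.0, 8.0, 95.0, 0.77]]}
```

View pics/s6.png

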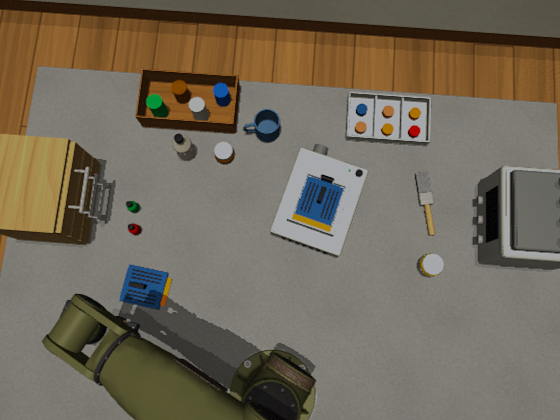

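The bar sits 14.7 to 15.0 mm from the frame's middle, so the shoulder is right at the ledge. The final picture shows the cover seated at (320,200), and the bystanders and second cover where they started. Handing in.

```bash
python3 -c "
from station import ticket; print(ticket.hand_in())"
```

```text
the job is handed in; nothing more can be done
None
```

The blue cover is seated in the extractor's filter frame, and I handed the job in after about 14 s of robot time.

**What I did:** I took the right-most of the two identical covers by its bar and lowered it at about 0.35 rad tilt with the lip under the ledge. I drew it towards the ledge until it stopped at about 5 N, then swung it down while still holding it. I pressed it past the roller to its hard stop; the highest reading between moves was about 15 N. Then I let go and moved the arm clear.

**Last checks:**
- **Flush:** the cover's top is level with the frame, about 0.2 mm in both cameras, with slope under 0.004 rad.
- **Against the ledge:** the bar's position puts the shoulder about 0 mm from the ledge's edge.
- **Bystanders:** they and the other cover look unmoved in the last top picture.

**One disagreement:** the coarse edge of the blue area suggested a gap of 2–4 mm at the ledge. I trusted the bar measurement instead, because pixels are about 2.7 mm there and the frame's size allows at most 2.5 mm.

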